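# Trim a pair of paste-mixer carriers level on the two-pan balance

### The arm

A 7-joint arm with a two-finger parallel gripper is mounted at the origin on the work surface. World frame = base frame: x ahead of the robot, y to its left, z up, the work surface at z = 0. Lengths are in m, angles in degrees, forces in N, time in s.
With the tool pointing down it reaches from about 0.425 to 0.875 m from the base axis. Payload 4.7 kg.
Tool frame: the origin (TCP) lies between the finger pads; the fingertips stand 19 mm ahead of it and the grasp point (between the pads) is the TCP; x points along the fingers, z is the direction in which the jaws open and shut, and the axes are right-handed (so a half turn about x gives the same grasp; the last joint's range is limited). The gripper opens to 87 mm and grips with 3 to 60 N. Pads are 19 mm wide; open, the fingers measure 117 mm over their backs; the gripper's body (75 mm by 190 mm) begins 51 mm behind the grasp point.
Start: joints at [71.339, 18.392, -4.016, 83.108, 1.295, 78.541, -3.26], TCP at [0.217, -0.613, 0.242] pointing down, gripper open.
Joint ranges: [-163.93, 163.93], [-17.29, 119.83], [-79.2, 71.16], [3.27, 140.29], [-89.18, 269.18], [5.43, 117.66], [-154.24, 154.24]. Speed limits (degrees/s): [147.25, 147.25, 180, 180, 180, 180, 180].

### API

Orientations are given as [roll, pitch, yaw] about the fixed x, y, z axes, in that order (R = Rz(yaw) Ry(pitch) Rx(roll)).
In Python, from cell import monitor, read_camera, camera_model, env, regions_of gives the robot as it stands. The module is installed in compiled form; this text tells all that it offers.
- The arm moves only by the tool step_arm, never from a script. Its argument "deltas" is a list of rows, each a list of 5 numbers: the gripper's target within -1 to 1 (fully open at 1, half-way at 0, shut at -1), then the shift along the tool's x, y, z in m, then the turn about the tool's x in degrees. A call has 1 to 12 rows; each row is the pose to reach, as a shift and turn from the pose commanded when the call began, along the tool's axes at that moment; what a row does not reach only later rows make up. A row lasts 1/8 s, in which the tool goes at most 62.5 mm and 10.7 degrees, less where a joint would pass 70% of its speed; a pose out of reach is approached as far as the arm can. A call with a gripper value outside its range is refused whole. The fingers move at their own pace and stop on an object; "newtons" is the grip in N (left out, the last holds). Time passes only in rows, so rows that repeat a pose let the fingers close. It gives the time, the measured TCP pose, the force and the opening at its end, in the units of the state.
- monitor.get_obs(): the state, without advancing time (a new reading comes with each control period).
- read_camera(name): name is "side" or "top"; returns (picture, depth): 400x640x3 uint8, red, green, blue; 400x640 float32, m along the optical axis (not along the pixel's ray), 0 where there is no reading.
- camera_model(name): a dict with "fx", "fy", "cx", "cy" (pixels), "xyz" and "attitude" of the camera in the world. Camera axes: x right, y down, z forward; pixel columns grow to the right and rows downward; lengths in m; the calibration is good to about 2 mm. A picture is of the moment at which its call begins. camera_model takes no time and is no camera call.
- env.sign_off(): hands the job in, once; it reports no verdict.
Trained networks look in the newest picture that a camera, given by its name, has taken for a name from the list of things; names that differ only in an ending like _2 or _b are one class to them, and where a whole thing is asked for, a point or a joint stands for the part that bears it (a point fixed in the world has none). Each returns a list of dicts, best first, with "p" (0 to 1); they miss things now and then, are a little off and sometimes report something else, mostly with a low value. They report only what shows in the picture. A call takes as long as a camera call.
- regions_of(camera, thing): "pixels" (400x640 bool, what is visible of it) and "pixel" ([column, row] in pixels, amid what is visible of it).
The state is a dict: "time_s": time; "qpos": joint angles; "joint_velocities": joint speeds; "effort": joint torques, N m; "tool_pos": TCP position; "tool_rot": TCP orientation; "force": force on the tool from outside, world axes, zero at the start; "wrist_torque": the same for the moment, N m; "grip_width": finger opening in m.
Only numpy, scipy, OpenCV 4.12 (cv2) and the standard library are available. Lean on these libraries where they do the work, as an engineer would, in place of code of your own. Each camera call takes 0.05 s, during which the arm holds its last target. There are 200 camera calls.

### The job

Two paste-mixer carriers, each with a jar, are being matched on the two-pan balance: pull metal trim slugs out of the heavier carrier and press them into empty bores of the other one, only as many as it takes, until both sides sit level and at rest. Every slug must end pressed fully home, past the spring catch and down on the bottom of its bore, which is not equally deep in every bore, so feel for it; be gentle, for more than 20 N (2 kg) spoils the balance's pivots. Leave the jars where they stand and do not disturb the things on the bench.

Things in the scene. Friction and masses are not known exactly. Their poses are not given: they have to be found in the camera images.
- left_pan (a joint): height of the left pan (balance's +y end) above level, m: 0 both sides level; +0.010 up at its stop (right side heavier); -0.010 down at its stop. Pans stay horizontal and move straight up and down, always opposite. 40 g of difference goes to the stop; settles in about 2 s. Pushing or pulling on a carrier moves the pans too, up to the stops
- left_carrier: dark block 140 (x) x 150 (y) x 40 mm fixed on the left pan on rubber pads (about 7 N/mm), origin at the centre of its top face, 125 mm above the bench when level. x away from the robot, y to the balance's left, z up. Four bores in a row at x = -45 mm; the jar stands in a pocket at x = +25 mm, 28 mm clear of the slugs
- right_carrier: the same on the right pan, centres 200 mm apart. Between the carriers a pointer and a white scale plate on a post, top 165 mm above the bench
- left_bore0 (a point): centre of the mouth of the left carrier's bore 0, level with its top face (bore 0 is leftmost, at y = +54 mm, then +18, -18, -54). Empty at the start. Bores: 20 mm wide. Empty ones end on a brass screw set at an unknown height, 14 to 26 mm down; full ones on a floor 27 mm down. A slug drops 7 mm in, then needs a push (3 to 8 N) past a spring ball, same drag pulling out; it stays at any depth
- left_bore1 (a point): centre of the mouth of the left carrier's bore 1, level with its top face (bore 0 is leftmost, at y = +54 mm, then +18, -18, -54). Holds a slug at the start
- left_bore2 (a point): centre of the mouth of the left carrier's bore 2, level with its top face (bore 0 is leftmost, at y = +54 mm, then +18, -18, -54). Empty at the start
- left_bore3 (a point): centre of the mouth of the left carrier's bore 3, level with its top face (bore 0 is leftmost, at y = +54 mm, then +18, -18, -54). Holds a slug at the start
- right_bore0 (a point): centre of the mouth of the right carrier's bore 0, level with its top face (bore 0 is leftmost, at y = +54 mm, then +18, -18, -54). Holds a slug at the start
- right_bore1 (a point): centre of the mouth of the right carrier's bore 1, level with its top face (bore 0 is leftmost, at y = +54 mm, then +18, -18, -54). Empty at the start
- right_bore2 (a point): centre of the mouth of the right carrier's bore 2, level with its top face (bore 0 is leftmost, at y = +54 mm, then +18, -18, -54). Holds a slug at the start
- right_bore3 (a point): centre of the mouth of the right carrier's bore 3, level with its top face (bore 0 is leftmost, at y = +54 mm, then +18, -18, -54). Empty at the start
- slug0: bright aluminium trim slug, cylinder 18 mm in diameter, 55 mm long, 3 mm long tapered foot, brass band near the top, 40 g; all four alike. Origin at the centre of its foot, z along its axis. At the start home on the bore floor, foot 27 mm below and top 28 mm above the carrier's top face
- slug1: bright aluminium trim slug, cylinder 18 mm in diameter, 55 mm long, 3 mm long tapered foot, brass band near the top, 40 g; all four alike. Origin at the centre of its foot, z along its axis. At the start home on the bore floor, foot 27 mm below and top 28 mm above the carrier's top face
- slug2: bright aluminium trim slug, cylinder 18 mm in diameter, 55 mm long, 3 mm long tapered foot, brass band near the top, 40 g; all four alike. Origin at the centre of its foot, z along its axis. At the start home on the bore floor, foot 27 mm below and top 28 mm above the carrier's top face
- slug3: bright aluminium trim slug, cylinder 18 mm in diameter, 55 mm long, 3 mm long tapered foot, brass band near the top, 40 g; all four alike. Origin at the centre of its foot, z along its axis. At the start home on the bore floor, foot 27 mm below and top 28 mm above the carrier's top face
- jar_a: white solder-paste jar with green lid, 66 mm in diameter, 70 mm tall, origin at the centre of its underside. Three alike with unknown, different contents: one stands in each carrier (top 40 mm above the carrier's top face), one waits on the drawer unit. Not to be handled
- jar_b: white solder-paste jar with green lid, 66 mm in diameter, 70 mm tall, origin at the centre of its underside. Three alike with unknown, different contents: one stands in each carrier (top 40 mm above the carrier's top face), one waits on the drawer unit. Not to be handled
- jar_c: white solder-paste jar with green lid, 66 mm in diameter, 70 mm tall, origin at the centre of its underside. Three alike with unknown, different contents: one stands in each carrier (top 40 mm above the carrier's top face), one waits on the drawer unit. Not to be handled
- board_tray: black divided tray with circuit boards, 130 x 180 x 28 mm, loose on the bench, origin under its centre; leave alone
- tweezers: steel tweezers with yellow grip, 126 mm long, lying on the bench, origin at their middle; leave alone

How it is judged:
By the outcome, as a careful person would: the job done as asked, in the order asked, and still so for the second after the job is handed in, with the robot touching nothing.
It also fails if it takes over 61 s, if anything falls off the work surface, if the arm or the gripper's body presses on something with over 40 N, if the wrist force passes 120 N, or if a joint passes its speed limit or range.

## Working session

There is one attempt and no reset: what is moved stays moved. The work goes in short steps, Python scripts to look and compute and a tool call to move; the robot and the scene stay as the last step left them, time stands still between calls to the robot, and variables do not carry over. Pictures are saved under pics/ and viewed, about 8 in all and at most 12, crops included, and the job is handed in when it is done.

Besides the shell and the picture viewer there is one more tool, called after "Call:" as name([rows], argument=value, ...), one row to a line, values as JSON. step_arm: Moves the arm, as the interface text tells. Its arguments: {"type":"object","properties":{"deltas":{"type":"array"},"newtons":{"type":"number"}},"required":["deltas"]}

```bash
mkdir -p pics; cat > h.py <<'E'
import numpy as np, cv2
from cell import monitor, read_camera, camera_model, env, regions_of
from scipy.spatial.transform import Rotation as R
def rot(a):
    a=np.asarray(a,float)
    return a if a.shape==(3,3) else R.from_euler('xyz',a,degrees=True).as_matrix()
def cloud(cam,d):
    m=camera_model(cam); v,u=np.mgrid[:400,:640]
    P=np.stack([(u-m['cx'])/m['fx']*d,(v-m['cy'])/m['fy']*d,d],-1)
    return P@rot(m['attitude']).T+np.array(m['xyz'])
def save(n,a,s=1): cv2.imwrite('pics/'+n,cv2.resize(a[...,::-1],None,fx=s,fy=s,interpolation=cv2.INTER_CUBIC))
E
python3 - <<'E'
from h import *
for c in('side','top'):
    a,d=read_camera(c); save(c+'0.png',a); m=camera_model(c); print(c,m)
    P=cloud(c,d); np.savez(c+'0.npz',a=a,P=P,d=d)
    for t in('slug0','left_carrier','right_carrier','jar_a'):
        for r in regions_of(c,t):
            q=P[r['pixels']&(d>0)]
            if len(q): print(t,round(r['p'],2),np.round(r['pixel']),len(q),np.round(np.median(q,0),4),np.round(np.percentile(q[:,2],97),4))
o=monitor.get_obs(); print({k:np.round(v,3) for k,v in o.items()})
E
```

```text
side {'fx': 510.70665028814864, 'fy': 510.70665028814864, 'cx': 318.21558926866345, 'cy': 191.53040678378585, 'xyz': array([ 0.29000567, -0.90459824,  1.25852091]), 'attitude': array([-140.12022069,   -0.26411997,  -14.13716861])}
slug0 0.61 [352. 228.] 67 [ 0.5786 -0.1573  0.1576] 0.1654
slug0 0.53 [322. 173.] 57 [0.5496 0.0767 0.1373] 0.1492
slug0 0.53 [330. 186.] 57 [0.5589 0.005  0.14  ] 0.1493
slug0 0.48 [364. 232.] 2091 [ 0.6055 -0.1628  0.133 ] 0.1389
left_carrier 0.72 [335. 182.] 1529 [0.5798 0.0343 0.1167] 0.1226
left_carrier 0.32 [354. 228.] 69 [ 0.5783 -0.1585  0.1566] 0.1653
right_carrier 0.88 [361. 233.] 2104 [ 0.6061 -0.1651  0.1329] 0.1384
jar_a 0.88 [344. 165.] 486 [0.6177 0.0572 0.1558] 0.1615
jar_a 0.63 [372. 214.] 609 [ 0.6419 -0.1384  0.1725] 0.1777
jar_a 0.55 [320. 173.] 58 [0.5497 0.0768 0.1382] 0.1498
jar_a 0.41 [361. 228.] 2210 [ 0.6065 -0.163   0.1328] 0.1386
top {'fx': 476.86845044184867, 'fy': 476.86845044184867, 'cx': 314.4144730346863, 'cy': 199.47801373523595, 'xyz': array([0.38968246, 0.00517565, 1.67459635]), 'attitude': array([-174.66947234,    0.8280
[... 220 characters left out ...]
1425
jar_a 0.86 [304. 173.] 367 [0.62   0.0658 0.1547] 0.1615
jar_a 0.86 [192. 185.] 454 [0.5749 0.4272 0.1633] 0.171
jar_a 0.84 [364. 161.] 375 [ 0.644  -0.1292  0.1746] 0.1819
{'time_s': np.float64(0.5), 'qpos': array([71.338, 18.395, -4.017, 83.109,  1.295, 78.54 , -3.26 ]), 'joint_velocities': array([-0.046, -0.028,  0.038, -0.068,  0.013, -0.077,  0.045]), 'effort': array([ 0.0000e+00, -4.9060e+01, -4.0200e-01, -3.1246e+01, -6.4000e-02,
        3.5000e-02,  0.0000e+00]), 'tool_pos': array([ 0.217, -0.613,  0.242]), 'tool_rot': array([ -56.891,   89.997, -127.419]), 'force': array([-0.422, -0.263,  0.727]), 'wrist_torque': array([-0.027,  0.055,  0.044]), 'grip_width': np.float64(0.087)}
```

View images.

```bash
python3 - <<'E'
from h import *
s=np.load('side0.npz'); t=np.load('top0.npz')
a=cv2.resize(s['a'][120:290,270:430],(640,680),interpolation=cv2.INTER_CUBIC)[:600]
b=t['a'][130:230,260:420]; cv2.imwrite('pics/m1.png',cv2.resize(b[...,::-1],(800,500),interpolation=cv2.INTER_CUBIC))
cv2.imwrite('pics/m2.png',a[...,::-1])
# carrier top faces
for n,P,d in(('side',s['P'],s['d']),('top',t['P'],t['d'])):
    for nm,z,yc in(('L',.115,.055),('R',.135,-.14)):
        M=(abs(P[...,2]-z)<.006)&(abs(P[...,1]-yc)<.11)&(abs(P[...,0]-.61)<.13)&(d>0)
        n_,lab,st,ce=cv2.connectedComponentsWithStats(M.astype(np.uint8)); k=1+st[1:,4].argmax()
        q=P[lab==k]; r=cv2.minAreaRect(q[:,:2].astype(np.float32)*1000); print(n,nm,len(q),np.round(r[0],1),np.round(r[1],1),round(r[2],2),np.round(np.median(q[:,2]),4))
E
```

```text
side L 1098 [598.1  69.6] [145.1 157.7] 7.08 0.1175
side R 1608 [ 621.8 -123.1] [145.8 166.2] 7.69 0.1342
top L 1306 [599.9  64.2] [143.8 149.6] 7.1 0.1151
top R 1356 [ 624.8 -134.1] [144.  150.5] 7.01 0.1353
```

View pics/m1.png

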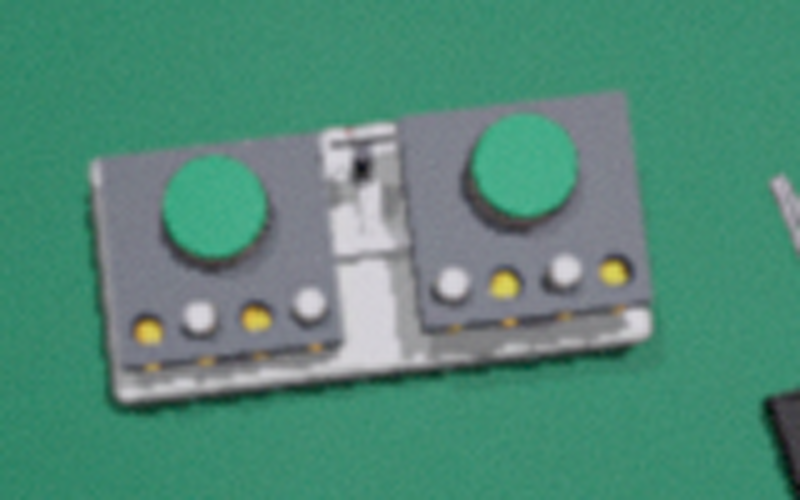

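View pics/side0.png

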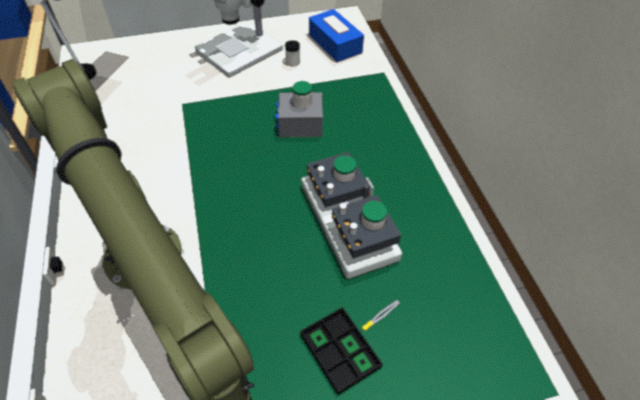

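The top view shows the left carrier down and the right one up, so the left is heavier. Left slugs are at crop pixels (200,317) and (310,303). The empty right bores are at (505,286) and (615,270). Next I'll refine the balance pose from the slug blobs.

```bash
python3 - <<'E'
from h import *
from scipy.optimize import least_squares
th=np.linspace(0,2*np.pi,24)[:-1]
def proj(c,P):
    m=camera_model(c); q=(P-np.array(m['xyz']))@rot(m['attitude']); return np.stack([q[:,0]/q[:,2]*m['fx']+m['cx'],q[:,1]/q[:,2]*m['fy']+m['cy']],1)
S=[(1,1,18),(1,1,-54),(-1,0,54),(-1,0,-18)]
def model(c,p,sd,yb,full):
    # balance centre p[0:2], yaw p[2]
    z=.115 if sd>0 else .135
    R2=np.array([[np.cos(p[2]),-np.sin(p[2])],[np.sin(p[2]),np.cos(p[2])]])
    ce=np.array(p[:2])+R2@np.array([-.045,.1*sd+yb/1000])
    ring=lambda h:np.c_[ce+.009*np.c_[np.cos(th),np.sin(th)],np.full(23,z+h)]
    pts=np.vstack([ring(.028)]+([ring(0.001)] if full else []))
    h=cv2.convexHull(proj(c,pts).astype(np.float32)); mm=cv2.moments(h); return np.array([mm['m10'],mm['m01']])/mm['m00']
p0=[.6125,-.035,np.radians(7.1)]
for c in('top','side'):
  a=np.load(c+'0.npz')['a'].astype(float); sc=a.min(2)
  obs=[]
  for sd,_,yb in S:
    u,v=model(c,p0,sd,yb,True); r=6 if c=='top' else 9
    y0,x0=int(v)-r,int(u)-r; w=sc[y0:y0+2*r+1,x0:x0+2*r+1]; M=(w>130).astype(np.uint8)
    n,l,st,ce=cv2.connectedComponentsWithStats(M); k=1+st[1:,4].argmax()
    ww=np.where(l==k,w-100,0); yy,xx=np.mgrid[:2*r+1,:2*r+1]
    obs.append([(ww*xx).sum()/ww.sum()+x0,(ww*yy).sum()/ww.sum()+y0]); print(c,sd,yb,np.round([u,v],1),np.round(obs[-1],2),st[k,2:])
  for full in(0,1):
    f=lambda p:np.concatenate([model(c,p,s[0],s[2],full)-o for s,o in zip(S,obs)])
    r=least_squares(f,p0,x_scale=[.01,.01,.01]); print(c,full,np.round(r.x[:2]*1000,1),np.degrees(r.x[2]).round(2),np.round(r.fun,2))
print(rot(monitor.get_obs()['tool_rot']).round(3))
E
```

```text
top 1 18 [299.7 193.4] [299.32 192.5 ] [ 7  6 37]
top 1 -54 [321.7 190.8] [321.54 189.83] [ 8  7 39]
top -1 54 [350.1 186.8] [350.21 185.81] [ 8  7 43]
top -1 -18 [372.4 184.1] [372.8  183.13] [ 7  7 42]
top 0 [614.1 -34.6] 7.13 [ 0.12 -0.    0.02  0.05  0.01 -0.03 -0.15 -0.01]
top 1 [615.7 -35. ] 7.0 [ 0.41 -0.16  0.14 -0.04 -0.11 -0.02 -0.45  0.08]
side 1 18 [321.7 172.8] [320.73 168.14] [ 7  6 33]
side 1 -54 [330.9 190.1] [329.91 185.37] [ 7  6 36]
side -1 54 [343.7 209.4] [343.2  204.88] [10  7 52]
side -1 -18 [354.2 229.3] [353.31 225.17] [ 8  7 43]
side 0 [611.6 -29.4] 6.58 [ 0.58  0.15  0.34  0.24 -0.41 -0.09 -0.13 -0.44]
side 1 [614.8 -18.6] 6.96 [ 0.45  0.54  0.26  0.39 -0.45 -0.22 -0.15 -0.89]
[[-0.     0.943  0.333]
 [-0.     0.333 -0.943]
 [-1.    -0.     0.   ]]
```

Call:
step_arm([
  [0,0,0.0443,-0.039,-6.5],
  [-0.3,0,0.0887,-0.078,-13],
  [-0.3,0,0.133,-0.117,-19.5],
  [-0.3,0,0.1774,-0.156,-26],
  [-0.3,0,0.2217,-0.195,-32.5],
  [-0.3,0,0.266,-0.234,-39],
  [-0.3,0,0.3104,-0.273,-45.5],
  [-0.3,0,0.3547,-0.312,-52],
  [-0.3,0,0.399,-0.351,-58.5],
  [-0.3,0,0.4434,-0.39,-65],
  [-0.3,0,0.4878,-0.429,-71.5],
  [-0.3,0,0.5321,-0.4679,-77.7],
], newtons=30)

```text
time_s: 2.0
tool_pos: [0.5632, 0.0071, 0.242]
tool_rot: [-41.8, 89.9, -34.5]
force: [1.3, -1.2, -0.1]
grip_width: 0.0306
```

Call:
step_arm([
  [-0.3,0.03,0,0,0],
  [-0.3,0.03,0,0,0],
  [-0.3,0.03,0,0,0],
])

```text
time_s: 2.38
tool_pos: [0.5625, 0.0046, 0.2122]
tool_rot: [-57.8, 90.0, -50.7]
force: [-0.5, -0.6, 0.1]
grip_width: 0.0302
```

```bash
python3 - <<'E'
from h import *
o=monitor.get_obs(); print(o['time_s'],o['tool_pos'].round(4),rot(o['tool_rot']).round(4).tolist(),o['grip_width'],o['force'].round(2),np.round(o['qpos'],0))
a,d=read_camera('side'); b,e=read_camera('top'); np.savez('n1.npz',a=a,b=b,P=cloud('side',d),Q=cloud('top',e))
x=cv2.resize(a[90:290,250:410],(480,600),interpolation=cv2.INTER_CUBIC); save('n1.png',x)
E
```

```text
2.375 [0.5625 0.0046 0.2122] [[0.0005, -0.123, 0.9924], [-0.0006, 0.9924, 0.123], [-1.0, -0.0007, 0.0004]] 0.030196650812950438 [-0.5  -0.6   0.11] [ 33.  12. -41.  97.   8.  74.  -3.]
```

View pics/n1.png

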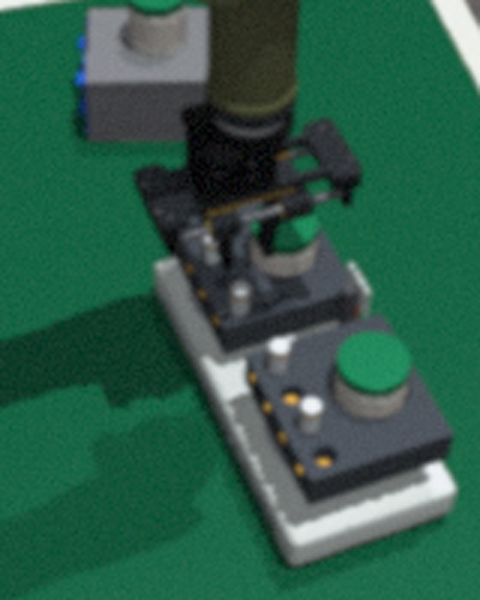

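Call:
step_arm([
  [-0.3,0.03,0.0006,0.0004,0],
  [-0.3,0.046,0.0006,0.0004,0],
  [-0.3,0.055,0.0006,0.0004,0],
  [-0.3,0.064,0.0006,0.0004,0],
  [-0.3,0.071,0.0006,0.0004,0],
  [-0.3,0.0755,0.0006,0.0004,0],
  [-0.3,0.0755,0.0006,0.0004,0],
])

```text
time_s: 3.35
tool_pos: [0.5626, 0.0063, 0.1358]
tool_rot: [171.6, 90.0, 178.8]
force: [0.8, -0.7, 0.4]
grip_width: 0.0306
```

Call:
step_arm([
  [-0.5,0,0,0,0],
  [-0.6,0,0,0,0],
  [-0.7,0,0,0,0],
  [-0.7,0,0,0,0],
], newtons=5)

```text
time_s: 3.85
tool_pos: [0.5611, 0.0061, 0.1358]
tool_rot: [-174.1, 89.8, -166.9]
force: [-5.5, -0.8, 1.9]
grip_width: 0.0176
```

Call:
step_arm([
  [-1,0,0,-0.0015,0],
  [-1,0,0,-0.0015,0],
  [-1,0,0,-0.0015,0],
], newtons=5)

```text
time_s: 4.22
tool_pos: [0.561, 0.006, 0.136]
tool_rot: [-161.7, 90.0, -154.5]
force: [-3.0, -1.1, 2.8]
grip_width: 0.0171
```

Call:
step_arm([
  [-1,0,0,-0.0015,0],
  [-1,0,0,-0.0015,0],
  [-1,0,0,-0.0015,0],
], newtons=40)

```text
time_s: 4.6
tool_pos: [0.5608, 0.006, 0.1364]
tool_rot: [0.5, 89.9, 7.7]
force: [1.7, 0.5, -0.9]
grip_width: 0.0168
```

Call:
step_arm([
  [-1,-0.004,0,0,0],
  [-1,-0.008,0,0,0],
  [-1,-0.012,0,0,0],
  [-1,-0.015,0,0,0],
  [-1,-0.0175,0,0,0],
  [-1,-0.0195,0,0,0],
  [-1,-0.0215,0,0,0],
  [-1,-0.0235,0,0,0],
  [-1,-0.026,0,0,0],
  [-1,-0.029,0,0,0],
  [-1,-0.032,0,0,0],
  [-1,-0.035,0,0,0],
])

```text
time_s: 6.1
tool_pos: [0.5597, 0.0059, 0.1713]
tool_rot: [-77.0, 90.0, -69.8]
force: [3.9, 0.4, -0.5]
grip_width: 0.0171
```

```bash
python3 - <<'E'
from h import *
o=monitor.get_obs(); print(o['time_s'],o['tool_pos'].round(4),rot(o['tool_rot']).round(4).tolist(),o['grip_width'],o['force'].round(2))
a,d=read_camera('side'); x=cv2.resize(a[90:290,250:410],(480,600),interpolation=cv2.INTER_CUBIC); save('n2.png',x)
E
```

```text
6.1 [0.5597 0.0059 0.1713] [[0.0001, -0.1248, 0.9922], [-0.0002, 0.9922, 0.1248], [-1.0, -0.0002, 0.0]] 0.017085208527031277 [ 3.89  0.35 -0.5 ]
```

View pics/n2.png

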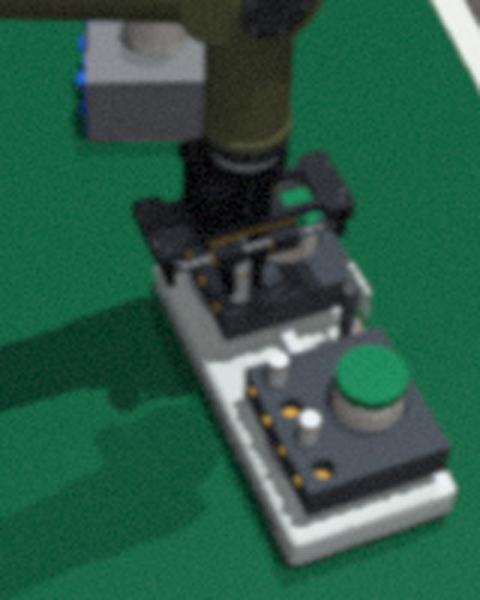

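```bash
python3 - <<'E'
from h import *
a,d=read_camera('side'); P=cloud('side',d); o=monitor.get_obs(); print(o['time_s'],o['force'].round(2),o['tool_pos'])
c,s=np.cos(np.radians(7.1)),np.sin(np.radians(7.1))
for nm,ce in(('L',(.600,.064)),('R',(.6248,-.134))):
    q=P-np.array([*ce,0]); X=q[...,0]*c+q[...,1]*s; Y=-q[...,0]*s+q[...,1]*c
    M=(abs(X+.02)<.012)&(abs(Y+.02)<.05)&(P[...,2]>.09)&(P[...,2]<.15); print(nm,M.sum(),np.percentile(P[M][:,2],[10,50,90]).round(4))
x=cv2.resize(a[155:205,305:365],(720,600),interpolation=cv2.INTER_CUBIC); save('n3.png',x)
print(np.round(P[172:192,327:334,2]*1000).astype(int))
print([tuple(np.round(r['pixel']))+(round(r['p'],2),) for r in regions_of('side','slug0')])
E
```

```text
6.2 [3.36 0.3  0.57] [0.55992192 0.00598633 0.17171863]
L 115 [0.1063 0.1338 0.139 ]
R 305 [0.112  0.1165 0.1217]
[[ 249  248  248  248  248  243  242]
 [ 246  248  249  245  246  241  240]
 [ 248  242  247  243  243  137  193]
 [ 243  237  237  242  238  185  181]
 [ 239  237  239  235  235  182  181]
 [ 232  230  233  229  232  178  177]
 [ 228  228  178  180  179  179  181]
 [ 193  190  179  185  179  177  173]
 [ 191  189  181  180  179  181  173]
 [ 185  181  173  178  175  171  169]
 [ 182  176  172  169  173  165  165]
 [ 176  174  164  168  168  167  159]
 [ 174  167  168  162  160  162  137]
 [ 168  162  156  158  156  150  137]
 [ 163  165  149  155  154  150  137]
 [ 159  155  148  148  146 1259  135]
 [ 156  144  143  140  145  143  133]
 [ 133  137  144  141  137  136  140]
 [ 136  130  133  132  136  134  136]
 [ 136  137  134  136  137  134  133]]
[(np.float64(333.0), np.float64(184.0), 0.51), (np.float64(372.0), np.float64(217.0), 0.45)]
```

View pics/n3.png

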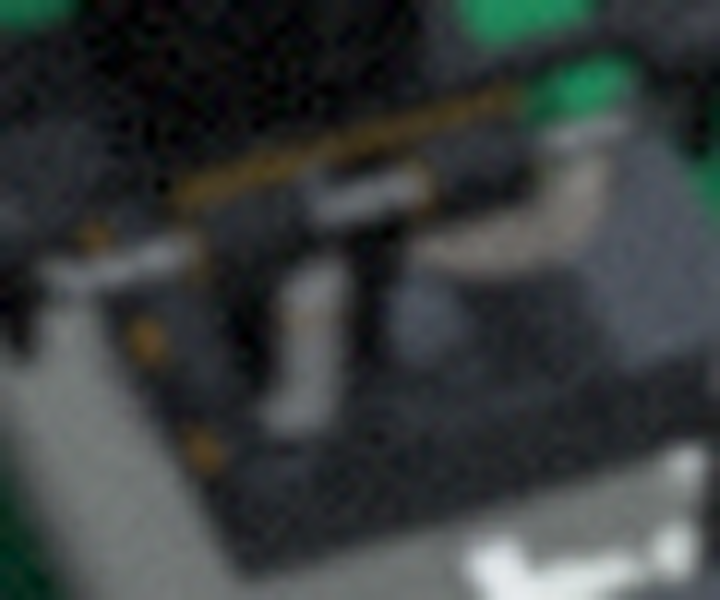

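The slug is held, with its top at about 0.179 and the brass band visible, and the left pan is at its upper stop. I'll keep pulling.

Call:
step_arm([
  [-1,-0.003,0,0,0],
  [-1,-0.006,0,0,0],
  [-1,-0.009,0,0,0],
  [-1,-0.012,0,0,0],
  [-1,-0.015,0,0,0],
  [-1,-0.019,0,0,0],
  [-1,-0.023,0,0,0],
  [-1,-0.03,0,0,0],
  [-1,-0.045,0,0,0],
  [-1,-0.06,0,0,0],
  [-1,-0.06,0,0,0],
])

```text
time_s: 7.62
tool_pos: [0.5608, 0.0061, 0.2331]
tool_rot: [-14.7, 89.8, -7.5]
force: [0.1, -0.2, -0.8]
grip_width: 0.0169
```

```bash
python3 - <<'E'
from h import *
o=monitor.get_obs(); print(o['time_s'],o['tool_pos'].round(4),rot(o['tool_rot']).round(4).tolist(),o['grip_width'],o['force'].round(2))
E
```

```text
7.625 [0.5608 0.0061 0.2331] [[0.0034, -0.1248, 0.9922], [-0.0005, 0.9922, 0.1248], [-1.0, -0.0009, 0.0033]] 0.016893586741613086 [ 0.15 -0.22 -0.77]
```

Call:
step_arm([
  [-1,0,-0.032,0,0],
  [-1,0,-0.064,0,0],
  [-1,0,-0.1,0,0],
  [-1,0,-0.128,0,0],
  [-1,0,-0.128,0,0],
  [-1,0.02,-0.128,0,0],
  [-1,0.035,-0.128,0,0],
  [-1,0.045,-0.128,0,0],
  [-1,0.055,-0.128,0,0],
  [-1,0.062,-0.128,0,0],
  [-1,0.066,-0.128,0,0],
  [-1,0.068,-0.128,0,0],
])

```text
time_s: 9.12
tool_pos: [0.5764, -0.121, 0.1633]
tool_rot: [-11.6, 89.9, -4.4]
force: [2.1, 0.2, -0.1]
grip_width: 0.0172
```

```bash
python3 - <<'E'
from h import *
o=monitor.get_obs(); print(o['time_s'],o['tool_pos'].round(4),rot(o['tool_rot']).round(4).tolist(),o['grip_width'],o['force'].round(2),o['wrist_torque'].round(2))
a,d=read_camera('side'); P=cloud('side',d)
x=cv2.resize(a[180:255,310:400],(720,600),interpolation=cv2.INTER_CUBIC); save('n4.png',x)
E
```

```text
9.125 [ 0.5764 -0.121   0.1633] [[0.0017, -0.125, 0.9922], [-0.0001, 0.9922, 0.125], [-1.0, -0.0003, 0.0016]] 0.017212169723164188 [ 2.15  0.16 -0.11] [ 0.13 -0.71 -0.01]
```

View pics/n4.png

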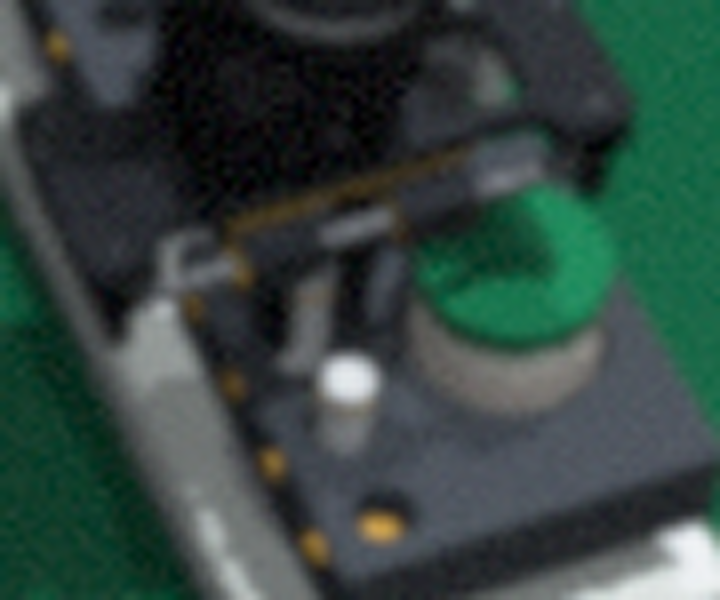

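Call:
step_arm([
  [-1,0.001,0,0.0008,0],
  [-1,0.003,0,0.001,0],
  [-1,0.005,0,0.001,0],
  [-1,0.0065,0,0.001,0],
  [-1,0.0065,0,0.001,0],
])

```text
time_s: 9.8
tool_pos: [0.5765, -0.1211, 0.1563]
tool_rot: [-176.2, 90.0, -169.0]
force: [0.9, -1.4, 0.5]
grip_width: 0.0168
```

Call:
step_arm([
  [-1,0.0015,0,0,0],
  [-1,0.0025,0,0,0],
  [-1,0.003,0,0,0],
])

```text
time_s: 10.18
tool_pos: [0.5768, -0.1209, 0.1535]
tool_rot: [-6.0, 90.0, 1.2]
force: [1.7, 0.4, 0.1]
grip_width: 0.0169
```

Call:
step_arm([
  [-1,0.001,0,0,0],
  [-1,0.002,0,0,0],
])

```text
time_s: 10.42
tool_pos: [0.5768, -0.1209, 0.1518]
tool_rot: [-27.7, 90.0, -20.6]
force: [0.9, 1.4, 4.1]
grip_width: 0.0172
```

Call:
step_arm([
  [-1,0.001,0,0,0],
  [-1,0.002,0,0,0],
])

```text
time_s: 10.68
tool_pos: [0.5768, -0.121, 0.1496]
tool_rot: [-32.7, 90.0, -25.5]
force: [1.6, 0.4, 1.5]
grip_width: 0.0172
```

Call:
step_arm([
  [-1,0.001,0,0,0],
])

```text
time_s: 10.8
tool_pos: [0.5768, -0.121, 0.1485]
tool_rot: [-22.9, 90.0, -15.7]
force: [0.5, -0.2, 2.1]
grip_width: 0.0167
```

Call:
step_arm([
  [-1,0.001,0,0,0],
])

```text
time_s: 10.92
tool_pos: [0.5768, -0.121, 0.148]
tool_rot: [-52.4, 90.0, -45.2]
force: [1.1, 0.4, 7.0]
grip_width: 0.0174
```

Call:
step_arm([
  [-1,0.001,0,0,0],
])

```text
time_s: 11.05
tool_pos: [0.5769, -0.121, 0.1475]
tool_rot: [-61.4, 90.0, -54.2]
force: [-1.7, 1.1, 9.5]
grip_width: 0.017
```

Call:
step_arm([
  [-1,0.001,0,0,0],
])

```text
time_s: 11.18
tool_pos: [0.5769, -0.1211, 0.1471]
tool_rot: [-64.8, 89.9, -57.7]
force: [-1.7, 1.0, 12.7]
grip_width: 0.017
```

Call:
step_arm([
  [-1,0.001,0,0,0],
])

```text
time_s: 11.3
tool_pos: [0.577, -0.1211, 0.1466]
tool_rot: [-68.9, 89.9, -61.8]
force: [-3.6, 0.4, 16.2]
grip_width: 0.0171
```

Call:
step_arm([
  [-1,-0.002,0,0,0],
  [-1,-0.004,0,0,0],
  [-0.6,-0.004,0,0,0],
  [-0.3,-0.004,0,0,0],
  [-0.3,-0.004,0,0,0],
  [-0.3,-0.02,0,0,0],
  [-0.3,-0.04,0,0,0],
  [-0.3,-0.07,0,0,0],
  [-0.3,-0.09,0,0,0],
])

```text
time_s: 12.42
tool_pos: [0.5775, -0.121, 0.2376]
tool_rot: [-26.4, 89.8, -19.2]
force: [-0.2, -0.3, 1.0]
grip_width: 0.0305
```

Call:
step_arm([
  [-0.3,0,0.04,-0.04,0],
  [-0.3,0,0.08,-0.07,0],
  [-0.3,0,0.12,-0.1,0],
  [-0.3,0,0.12,-0.1,0],
  [-0.3,0,0.12,-0.1,0],
  [-0.3,0,0.12,-0.1,0],
  [-0.3,0,0.12,-0.1,0],
  [-0.3,0,0.12,-0.1,0],
  [-0.3,0,0.12,-0.1,0],
  [-0.3,0,0.12,-0.1,0],
  [-0.3,0,0.12,-0.1,0],
  [-0.3,0,0.12,-0.1,0],
])

```text
time_s: 13.92
tool_pos: [0.4624, -0.0144, 0.2345]
tool_rot: [-96.6, 90.0, -89.4]
force: [1.0, 0.6, -0.9]
grip_width: 0.0305
```

```bash
cat >> h.py <<'E'
def faces(P):
    c,s=np.cos(np.radians(7.13)),np.sin(np.radians(7.13)); out=[]
    for ce in((.5989,.064),(.6237,-.134)):
        q=P-np.array([*ce,0]); X=q[...,0]*c+q[...,1]*s; Y=-q[...,0]*s+q[...,1]*c
        M=(((abs(X+.02)<.008)&(abs(Y)<.06))|((abs(X-.02)<.03)&(abs(abs(Y)-.06)<.008)))&(abs(P[...,2]-.125)<.018)
        out.append((int(M.sum()),np.median(P[M][:,2]).round(4)))
        for i,b in enumerate((.054,.018,-.018,-.054)):
            N=(np.hypot(X+.045,Y-b)<.008)&(P[...,2]>.05); out.append((i,int(N.sum()),np.percentile(P[N][:,2],[10,80,90]).round(3).tolist()))
    return out
E
python3 - <<'E'
from h import *
o=monitor.get_obs(); print(o['time_s'],o['tool_pos'].round(4),o['force'].round(2))
for c in('top','side'):
    a,d=read_camera(c); P=cloud(c,d); print(c,*faces(P),sep='\n')
    if c=='side': save('n5.png',cv2.resize(a[130:280,290:410],(480,600),interpolation=cv2.INTER_CUBIC))
E
```

```text
13.925 [ 0.4624 -0.0144  0.2345] [ 1.03  0.56 -0.91]
top
(342, np.float64(0.1258))
(0, 14, [0.101, 0.106, 0.107])
(1, 26, [0.129, 0.156, 0.157])
(2, 16, [0.1, 0.106, 0.107])
(3, 6, [0.324, 0.325, 0.325])
(355, np.float64(0.1251))
(0, 25, [0.128, 0.155, 0.157])
(1, 24, [0.133, 0.167, 0.169])
(2, 26, [0.128, 0.156, 0.159])
(3, 15, [0.101, 0.11, 0.111])
side
(266, np.float64(0.1265))
(0, 1, [0.121, 0.121, 0.121])
(1, 48, [0.126, 0.155, 0.157])
(2, 2, [0.126, 0.127, 0.127])
(3, 22, [0.053, 0.123, 0.125])
(356, np.float64(0.1257))
(0, 49, [0.125, 0.154, 0.155])
(1, 71, [0.125, 0.166, 0.167])
(2, 57, [0.126, 0.152, 0.154])
(3, 19, [0.052, 0.118, 0.125])
```

View pics/n5.png

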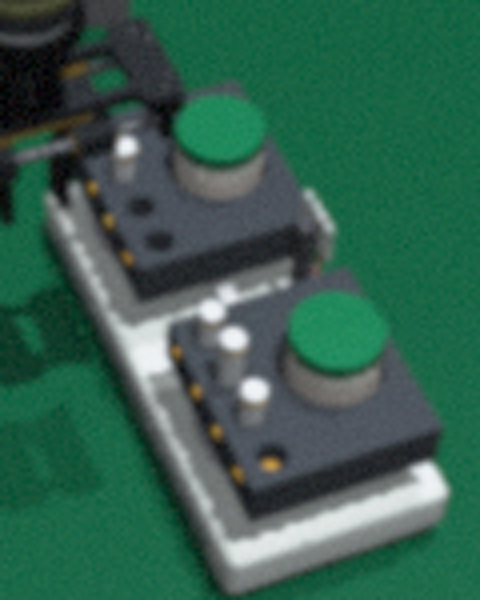

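```bash
python3 - <<'E'
from h import *
z=np.load('top0.npz'); P=z['P']; d=z['d']
c,s=np.cos(np.radians(7.13)),np.sin(np.radians(7.13))
A=[]
for _ in range(4): A.append(cloud('top',read_camera('top')[1]))
Q=np.median(A,0)
for nm,P in(('start',P),('now',Q)):
  print(nm,[f for f in faces(P) if len(f)==2])
  for sd,ce in(('L',(.5989,.064)),('R',(.6237,-.134))):
    q=P-np.array([*ce,0]); X=q[...,0]*c+q[...,1]*s; Y=-q[...,0]*s+q[...,1]*c
    for i,b in enumerate((.054,.018,-.018,-.054)):
        N=(np.hypot(X+.045,Y-b)<.010)&(P[...,2]>.05); print(sd,i,np.sort(np.round(P[N][:,2]*1000)).astype(int))
print(monitor.get_obs()['time_s'])
E
```

```text
start [(338, np.float64(0.1149)), (349, np.float64(0.1351))]
L 0 [ 85  86  89  89  89  90  92  92  92  93  94  94  94  95  96  96  97  97
  99  99 103 105 112 113]
L 1 [ 83 100 100 109 110 115 115 121 124 134 134 139 140 140 141 141 141 141
 141 142 142 143 143 143 143 143 145 145 145 145 146 147 147 148 148 149
 149]
L 2 [ 87  88  89  89  90  91  91  91  92  92  93  94  94  94  94  95  95  96
  97 100 101 109 111 116]
L 3 [ 98 101 104 105 107 108 109 130 133 134 136 137 139 140 140 141 141 141
 141 141 141 143 143 143 144 144 145 146 146 146 146 146 147 148 150]
R 0 [113 117 124 129 131 133 135 139 140 157 157 158 160 160 160 161 161 161
 161 162 162 162 162 162 163 163 164 164 165 165 166 166 167 167 168 168
 171]
R 1 [106 116 116 118 119 119 120 120 121 122 122 123 123 123 123 124 125 125
 126 126 128 129]
R 2 [126 129 129 129 130 131 135 143 146 147 151 159 159 160 160 161 161 162
 162 163 163 163 163 163 164 164 164 165 165 165 165 165 166 166 166 167
 169 170 173]
R 3 [107 108 111 115 115 116 116 116 117 117 117 118 119 119 120 121 121 122
 122 123 125 127 133 136]
now [(341, n
[... 298 characters left out ...]
 99 100 101 101 101 101 102 102 102 102 102 103 104 104 104 105 106
 106 109 123]
L 3 [326 327 327 328 328 328 329 330 331 331]
R 0 [ 99 116 118 123 124 126 127 128 129 131 141 149 150 152 152 152 152 152
 153 153 153 153 154 154 154 154 154 155 155 155 155 156 156 156 156]
R 1 [108 115 116 125 126 128 135 135 149 149 149 153 161 162 164 164 164 165
 165 165 165 165 166 166 166 166 166 167 167 167 167 168 168 168 168 168
 169 169]
R 2 [ 99 111 114 117 117 118 126 129 131 131 139 141 146 148 151 151 151 152
 152 152 152 152 153 153 153 153 153 154 154 154 154 155 155 155 155 155
 156 157]
R 3 [103 104 104 105 105 106 106 107 107 107 108 108 108 108 108 109 109 110
 119 119 121 121 123]
14.225
```

Call:
step_arm([
  [-0.3,-0.02,0,0,0],
  [-0.3,-0.04,0,0,0],
  [-0.3,-0.04,0,0,0],
  [-0.3,-0.04,0,0,0],
  [-0.3,-0.04,0,0,0],
  [-0.3,-0.04,0,0,0],
  [-0.3,-0.04,0,0,0],
  [-0.3,-0.04,0,0,0],
  [-0.3,-0.04,0,0,0],
  [-0.3,-0.04,0,0,0],
])

```text
time_s: 15.48
tool_pos: [0.4625, -0.0144, 0.2745]
tool_rot: [-72.7, 90.0, -65.5]
force: [0.3, 0.1, 0.8]
grip_width: 0.0304
```

```bash
python3 - <<'E'
from h import *
Q=np.median([cloud('top',read_camera('top')[1]) for _ in range(3)],0); f=[f for f in faces(Q) if len(f)==2]; print(f)
if abs(f[0][1]-f[1][1])<.0012: print(env.sign_off())
E
```

```text
[(323, np.float64(0.1252)), (355, np.float64(0.1254))]
the job is handed in; nothing more can be done
None
```

One slug was enough: I pulled it out of left bore 3 (the heavier side) and pressed it into right bore 1. The two sides came level, and I handed the job in at about 15.6 s.

- **Pressed home:** after the catch gave way, the resistance rose steadily to 16.2 N, which is more than the catch's 8 N, so the slug was on the screw. That was the highest force I read, but I only read it at the end of each move. The camera puts the slug about 14 mm deep. The screw measured about 13 mm down at the start, with a few millimetres of scatter in the depth readings.
- **Level:** the last check put the faces at 0.1252 m (left) and 0.1254 m (right), about the same as a second earlier. The gripper was clear, and the jars and bench items were not handled.
- **Disagreement:** the side camera placed the balance a few millimetres away from the top camera's estimate. Feeling the grip on the slug corrected this by about 2 mm in x.

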